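# Zero the parcel scale and weigh the flat shelf plate

### The arm

A 6-joint arm with a two-finger parallel gripper is mounted at the origin on the work surface. World frame = base frame: x ahead of the robot, y to its left, z up, the work surface at z = 0. Lengths are in mm, angles in rad, forces in N, time in s.
With the tool pointing down it reaches from about 325 to 875 mm from the base axis. Payload 4.4 kg.
Tool frame: the origin (TCP) lies on the centre line of the jaws, within the pads' length; the fingertips stand ahead of it and the grasp point (between the pads) lies 6 mm ahead of it (ctrl.tcp_to_tips is the z of the fingertips in the tool frame, in mm); z points along the fingers, y is the direction in which the jaws open and shut (so a half turn about z gives the same grasp; the last joint's range is limited). The gripper opens to 85 mm and grips with 20 to 120 N. Pads are 22 mm wide; open, the fingers measure 114 mm over their backs; the gripper's body (76 mm by 85 mm) begins 54 mm behind the grasp point. The pads swing forward as they close: fully open they stand 13 mm farther back than shut.
Start: joints at [0.994, 0.207, 1.542, -0, 1.393, -0.15], TCP at [238.037, 523.418, 256.282] pointing down, gripper open.
Joint ranges: [-2.73, 2.73], [-0.86, 2.22], [0.23, 2.46], [-1.11, 4.25], [0.08, 2.63], [-2.82, 2.82]. Speed limits (rad/s): [2.79, 2.79, 3.14, 3.14, 3.14, 3.14].

### API

Orientations are given as a 3x3 rotation matrix whose columns are the frame's x, y, z axes.
In Python, from plant import ctrl, sensors, optics gives the robot as it stands. Calls block until the motion is done:
- ctrl.move_ptp(position, orientation): joint-space move of the TCP to a pose.
- ctrl.move_l(position, rot=None, vel=150, threshold=None): straight line of the TCP; rot=None keeps the orientation; vel is the mean speed in mm/s. With threshold (N) it stops when the force on the tool has changed by that much, and returns True; else False.
- ctrl.set_joints(angles): joint-space move.
- ctrl.gripper_to(opening, force=None): finger opening in mm; force is the grip in N (None keeps the last); returns when the fingers have stopped.
- ctrl.hold(seconds).
- ctrl.solve_ik(position, orientation): joint angles nearest the present ones, or None.
- sensors.read_state(): the state.
- optics.grab_frame(name): name is "side" or "top" or "wrist"; returns (picture, depth): 400x640x3 uint8, red, green, blue; 400x640 float32, mm along the optical axis (not along the pixel's ray), 0 where there is no reading.
- optics.camera_params(name): a dict with "mtx" (3x3 intrinsics, pixels), "R" (3x3) and "t" (3): a world point X has camera coordinates R X + t; the wrist camera has in their place "T_tool_cam" (4x4, takes a point from camera to tool coordinates, whose origin is the TCP and whose axes are the flange's). Camera axes: x right, y down, z forward; pixel columns grow to the right and rows downward; lengths in mm; the calibration is good to about 2 mm. A picture is of the moment at which its call begins: read the wrist's pose just before it. camera_params takes no time and is no camera call.
A pose or a line that the arm cannot do raises ctrl.MotionError and nothing moves.
- ctrl.finish_job(): hands the job in, once; it reports no verdict.
The state is a dict: "t": time; "q": joint angles; "qvel": joint speeds; "tau": joint torques, N m; "eef_pos": TCP position; "eef_rot": TCP orientation; "force": force on the tool from outside, world axes, zero at the start; "wrist_torque": the same for the moment, N m; "grip_width": finger opening in mm.
Only numpy, scipy, OpenCV 4.12 (cv2) and the standard library are available. Lean on these libraries where they do the work, as an engineer would, in place of code of your own. Each camera call takes 0.05 s, during which the arm holds its last target. There are 200 camera calls.

### The job

Zero the parcel scale first: push its spring toggle over to the robot's left, hold it there for about a second, then let it spring back to the middle. Then slide the thin aluminium plate along the wooden riser towards the robot until a good third of its length sticks out over the riser's front edge, still lying flat, pinch that overhanging end and set the plate down, not dropped, flat in about the middle of the scale's pan and let go. Leave everything else where it stands.

Things in the scene. Friction and masses are not known exactly. Their poses are not given: they have to be found in the camera images.
- plate: Loose flat aluminium joining plate, 160 long (its x) x 50 wide (y) x 3 mm thick, four dark hole marks along its middle; about 85 g. Origin: centre of its underside; z up. Starts flat on the riser, wholly behind the front edge, its -x end towards the robot. It slides easily on the board (friction about 0.35): shut fingertips pressing on its middle with 5 to 15 N drag it along.
- plate_front (a point): Middle of the plate's end that faces the robot, at half thickness: 80 mm from the plate's centre along its -x. With 60 mm of overhang the plate still lies safely, and this end can be pinched across its 50 mm width from above, the fingertips reaching below the board's top.
- riser: Fixed wooden desk riser (a low bench), 260 deep (x) x 360 wide (y) x 80 mm high, an 18 mm board on two side panels, open in front. Origin at the centre of its underside on the desk; z up; its front looks to its -x, towards the robot. It stands left or right of the robot's middle line, the scale on the other side.
- riser_edge (a point): Middle of the riser's straight front top edge, 80 mm above the desk; the axes are the riser's: -x points off the edge towards the robot, y runs along the edge.
- scale: Fixed grey parcel scale, 310 (x) x 220 (y) mm, its housing 34 mm high. Square steel pan on its rear part, toggle and small green display on the front part, which faces the robot. Origin at the centre of its underside on the desk; z up; y points to the robot's left, give or take the scale's yaw.
- pan (a point): Centre of the pan's top surface, 50 mm along +x from the scale's origin and 55 mm above the desk; the axes are the scale's. The pan is a plain flat steel plate 200 (x) x 210 (y) x 10 mm thick with no rim.
- toggle (a joint): Spring-centred toggle lever, rad: 0 upright at rest, positive leaning to the scale's +y (robot's left), stops at -0.5 and +0.5. The spring needs about 4 N near the tip at the left stop; released, it recentres by itself within half a second.
- toggle_tip (a point): Top of the toggle's black paddle, 65 mm above its pivot, which lies 34 mm above the desk at 110 mm along -x and 20 mm along +y from the scale's origin. The paddle is 26 (x) x 10 (y) mm and 45 mm tall, from 20 to 65 mm above the pivot.
- mug: White mug, 72 mm across, 70 mm high, loose on the rear left (+x, +y) part of the riser. Origin at the centre of its underside. Leave it.
- carton: Cardboard carton 90 x 60 x 60 mm, loose on the rear right (+x, -y) part of the riser. Origin at the centre of its underside. Leave it.
- tape: Roll of amber tape lying on the desk, 90 mm across, 48 mm high. Origin at the centre of its underside. Leave it.
- stapler: Black stapler on the desk, 130 x 34 x 47 mm. Origin at the centre of its underside. Leave it.
- bottle: Clear bottle standing on the desk, 64 mm across, 180 mm high. Origin at the centre of its underside. Leave it.
Things that resemble listed ones, but are neither listed nor needed, are in the scene too. What is meant by the plate is not purple or turquoise, and is the larger of those in its own colour.

How it is judged:
By the outcome, as a careful person would: the job done as asked, in the order asked, and still so for the second after the job is handed in, with the robot touching nothing.
It also fails if it takes over 64 s, if anything falls off the work surface, if the arm or the gripper's body presses on something with over 40 N, if the wrist force passes 120 N, or if a joint passes its speed limit or range.

## Working session

There is one attempt and no reset: what is moved stays moved. The work goes in short steps, each a Python script; the robot and the scene stay as the last script left them, time stands still between calls to the robot, and variables do not carry over. Pictures are saved under pics/ and viewed, about 8 in all and at most 12, crops included, and the job is handed in when it is done.

```bash
ls; mkdir -p pics; python3 - <<'E'
from plant import ctrl,sensors,optics
import cv2,numpy as np
for n in("top","side"):
    p,d=optics.grab_frame(n); cv2.imwrite(f"pics/{n}0.png",p[:,:,::-1]); np.savez(f"{n}0.npz",p=p,d=d)
    print(n,{k:np.round(v,3).tolist() for k,v in optics.camera_params(n).items() if hasattr(v,'shape')},(d>0).mean())
print(optics.camera_params("wrist"),ctrl.tcp_to_tips,sensors.read_state())
E
```

```text
pics
top {'mtx': [[363.637, 0.0, 322.774], [0.0, 363.637, 196.798], [0.0, 0.0, 1.0]], 'R': [[0.017, -1.0, -0.02], [-0.996, -0.015, -0.092], [0.092, 0.021, -0.996]], 't': [91.196, 461.763, 1090.165]} 0.9960390625
side {'mtx': [[393.146, 0.0, 315.58], [0.0, 393.146, 195.69], [0.0, 0.0, 1.0]], 'R': [[0.977, -0.214, -0.008], [-0.154, -0.672, -0.724], [0.15, 0.708, -0.69]], 't': [-420.833, 213.685, 1290.518]} 0.99573828125
{'mtx': array([[300.69469124,   0.        , 312.88446267],
       [  0.        , 300.69469124, 203.36391237],
       [  0.        ,   0.        ,   1.        ]]), 'T_tool_cam': array([[-8.25845850e-05, -9.53201818e-01, -3.02334728e-01,
         7.69076953e+01],
       [ 9.99999924e-01, -1.93754304e-04,  3.37713026e-04,
        -5.26839754e-01],
       [-3.80487325e-04, -3.02334677e-01,  9.53201762e-01,
        -1.16561542e+02],
       [ 0.00000000e+00,  0.00000000e+00,  0.00000000e+00,
         1.00000000e+00]])} 25.0 {'t': 0.1, 'q': array([ 9.93513722e-01,  2.07379883e-01,  1.54283540e+00,  1.64955340e-05,
        1.39350429e+00, -1.50476567e-01]), 'qvel': array([-0.00044245, -0.00123097, -0.00226039,  0.00122245,  0.00067497,
        0.00069832]), 'tau': array([-1.13178001e-03, -3.84096086e+01, -2.92547983e+01, -2.05470501e-04,
        4.89828730e-03, -1.26777624e-05]), 'eef_pos': array([237.6691147 , 522.87646534, 255.20468947]), 'eef_rot': array([[-9.10291172e-01,  4.13966909e-01, -1.17436508e-03],
       [ 4.13968440e-01,  9.10289507e-01, -1.77338107e-03],
       [ 3.34891130e-04, -2.10044321e-03, -9.99997738e-01]]), 'force': array([ 0.53484414,  0.14610141, -0.27751873]), 'wrist_torque': array([-0.02386611, -0.00403809, -0.00344049]), 'grip_width': 85.45913056109886}
```

View pics/top0.png

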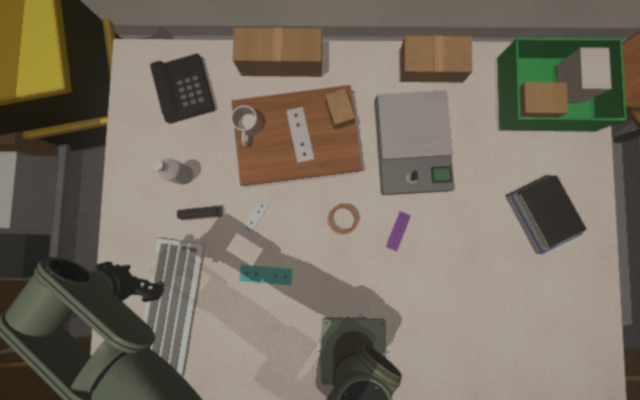

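View pics/side0.png

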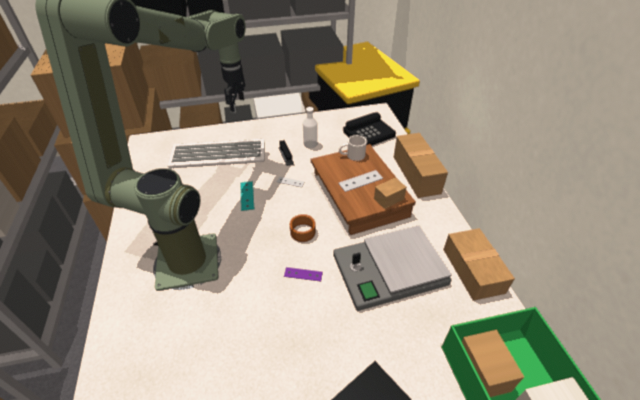

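Top view: aluminium plate on the riser at about (300,134). Possible confusions are a small aluminium plate on the desk (256,216), a purple one (398,231) and a turquoise one (266,275). I choose the one on the riser, since it is aluminium and the larger. The scale is at (415,142), its toggle at (412,177), mug (245,122), small carton (341,107). The side view agrees: plate (360,180), toggle (356,260).

```bash
cat > h.py <<'E'
import numpy as np,cv2
from plant import ctrl,sensors,optics
def cam(name,st=None):
    c=optics.camera_params(name)
    if name=="wrist":
        T=np.eye(4);T[:3,:3]=st["eef_rot"];T[:3,3]=st["eef_pos"];T=T@c["T_tool_cam"];return c["mtx"],T[:3,:3],T[:3,3]
    return c["mtx"],c["R"].T,-c["R"].T@c["t"]
def onplane(c,uv,z):
    K,R,o=c;uv=np.atleast_2d(np.asarray(uv,float))
    r=(R@np.linalg.inv(K)@np.c_[uv,np.ones(len(uv))].T).T
    return o+r*((z-o[2])/r[:,2])[:,None]
def proj(c,X):
    K,R,o=c;p=(K@R.T@(np.atleast_2d(X)-o).T).T;return p[:,:2]/p[:,2:]
def cloud(c,d):
    K,R,o=c;v,u=np.mgrid[:400,:640];P=np.stack([(u-K[0,2])/K[0,0]*d,(v-K[1,2])/K[1,1]*d,d],-1)
    return P@R.T+o
def meet(c1,uv1,c2,uv2):
    A=[];b=[]
    for (K,R,o),uv in((c1,uv1),(c2,uv2)):
        r=R@np.linalg.inv(K)@np.r_[uv,1];r/=np.linalg.norm(r);M=np.eye(3)-np.outer(r,r);A.append(M);b.append(M@o)
    return np.linalg.lstsq(np.vstack(A),np.hstack(b),rcond=None)[0]
def snap(n,f=None):
    st=sensors.read_state();p,d=optics.grab_frame(n)
    if f: cv2.imwrite(f"pics/{f}.png",p[:,:,::-1]);np.savez(f"{f}.npz",p=p,d=d,r=st["eef_rot"],t=st["eef_pos"])
    return cam(n,st),p,d
def down(yaw): # tool y (jaw) axis at angle yaw from world y ; tool x = -(cos,sin)
    c,s=np.cos(yaw),np.sin(yaw);return np.array([[-c,-s,0],[-s,c,0],[0,0,-1.]])
E
python3 - <<'E'
from h import *
def rect(mask,c,z,name):
    n,l,s,ce=cv2.connectedComponentsWithStats(mask.astype(np.uint8))
    i=1+np.argmax(s[1:,4]);ct=cv2.findContours((l==i).astype(np.uint8),0,1)[0][0][:,0,:]
    P=onplane(c,ct,z);r=cv2.minAreaRect(P[:,:2].astype(np.float32));print(name,ct.mean(0),s[i,4],np.round(r,1) if 0 else r)
    return l==i
for n,boxes in(("top",{"plate":(283,100,318,166),"scale":(372,86,458,200),"riser":(228,82,368,190)}),("side",{"plate":(335,168,388,195),"scale":(330,225,455,310),"riser":(305,140,420,235)})):
    f=np.load(n+"0.npz");p=f["p"];d=f["d"];c=cam(n);hsv=cv2.cvtColor(p,cv2.COLOR_RGB2HSV).astype(int);W=cloud(c,d)
    for k,(u0,v0,u1,v1) in boxes.items():
        b=np.zeros(d.shape,bool);b[v0:v1,u0:u1]=1
        if k=="plate": m=b&(hsv[...,1]<60)&(hsv[...,2]>110)
        if k=="scale": m=b&(hsv[...,1]<35)&(W[...,2]>43)&(W[...,2]<75)  # pan
        if k=="riser": m=b&(W[...,2]>66)&(W[...,2]<95)
        mm=rect(m,c,{"plate":83,"scale":55,"riser":80}[k],n+" "+k);print("   z",np.percentile(W[mm][:,2],[10,50,90]).round(1),"xy mean",W[mm].mean(0).round(1))
    t=(W[...,2]>80)&(W[...,2]<115)&(hsv[...,2]<90)
    b=np.zeros(d.shape,bool);(b.__setitem__((slice(160,195),slice(395,430)),1) if n=="top" else b.__setitem__((slice(245,275),slice(340,372)),1))
    m=t&b;v,u=np.where(m);print(n,"toggle",m.sum(),u.mean(),v.mean(),W[m].mean(0).round(1),W[m].min(0).round(1),W[m].max(0).round(1))
f=np.load("top0.npz")["p"];g=np.load("side0.npz")["p"]
a=cv2.resize(f[80:205,225:465],(800,417),interpolation=2)
cv2.imwrite("pics/crop.png",a[:,:,::-1])
E
```

```text
top plate [299.79699248 134.28571429] 906 ((638.4868774414062, 168.30435180664062), (161.07313537597656, 50.93821716308594), 13.459307670593262)
   z [79.8 82.6 84.9] xy mean [636.5 167.5  88.2]
top scale [414.21132075 124.16226415] 4566 ((681.8479614257812, -173.05401611328125), (200.6161651611328, 210.33685302734375), 4.249360084533691)
   z [51.8 54.4 57. ] xy mean [ 681.2 -173.4   54.4]
top riser [296.91652174 129.33565217] 9057 ((638.60498046875, 181.795654296875), (262.5401611328125, 359.8985900878906), 8.115755081176758)
   z [77.2 79.8 82.8] xy mean [627.3 180.9  79.9]
top toggle 44 414.70454545454544 174.79545454545453 [ 520.7 -164.7   95. ] [ 508.8 -171.5   81.7] [ 534.4 -160.   101.1]
side plate [360.04545455 180.46590909] 407 ((637.2772827148438, 167.15142822265625), (160.7803192138672, 51.975345611572266), 13.773934364318848)
   z [81.4 84.1 87. ] xy mean [633.1 157.9  91.2]
side scale [405.67579909 258.49771689] 3547 ((680.2198486328125, -177.10870361328125), (201.5178680419922, 213.40367126464844), 4.406291484832764)
   z [53.5 56.3 58.8] xy mean [ 678.4 -184.9   56.2]
side riser [364.86996904 185.6006192 ] 4043 ((635.9434204101562, 174.97279357910156), (267.10797119140625, 374.63140869140625), 8.181546211242676)
   z [77.9 81.4 84.7] xy mean [620.4 159.3  81.2]
side toggle 50 356.2 255.94 [ 519.4 -170.7   92.8] [ 507.2 -175.    80.8] [ 532.  -164.4  103.1]
```

View pics/crop.png

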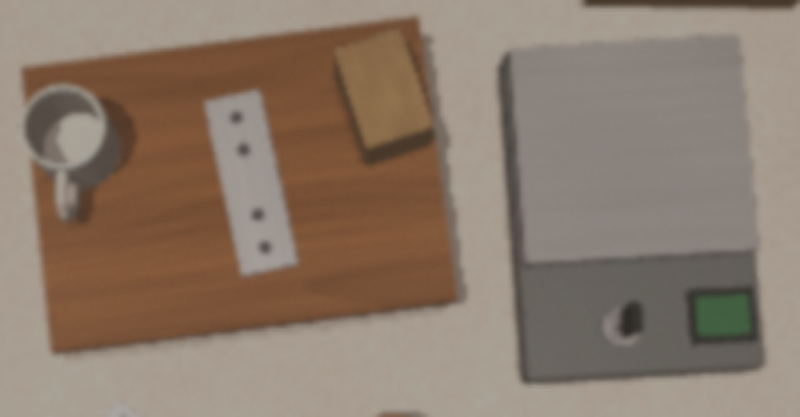

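The crop confirms the choice: one bare plate with four dark holes on the riser, yaw about 13.5°, size 161 x 51, z about 83. Both views agree on the pan centre (681,-174,55) and toggle (520,-167). The toggle comes first.

```bash
python3 - <<'E'
from h import *
a=np.radians(4.3);ex=np.array([np.cos(a),np.sin(a),0]);ey=np.array([-np.sin(a),np.cos(a),0])
tog=np.array([520.4,-167,0]);R=down(a-np.pi/2)
P=lambda y,z:tog+y*ey+np.array([0,0,z])
ctrl.move_ptp(P(-45,200),R); ctrl.gripper_to(0,60)
ctrl.move_l(P(-45,109),vel=150)
s=sensors.read_state();print(s["t"],s["eef_pos"],s["force"],s["grip_width"])
hit=ctrl.move_l(P(24,109),vel=35,threshold=9)
s=sensors.read_state();print(hit,s["t"],(s["eef_pos"]-tog)@ey,s["force"])
ctrl.hold(0.4);c,p,d=snap("side","push");ctrl.hold(0.85)
s=sensors.read_state();print(s["t"],(s["eef_pos"]-tog)@ey,s["force"])
cv2.imwrite("pics/pushc.png",cv2.resize(p[200:310,310:460,::-1],(750,550),interpolation=2))
E
```

```text
4.4083 [ 524.42143964 -212.27931777  109.73917049] [-0.123578    0.50600361  1.14190287] -0.06611662120664569
True 5.925 12.6037979114996 [-0.86106687 -2.54270583  2.85222155]
7.225 12.421599860774325 [ 2.23735585 -2.78338471  4.61933684]
```

View pics/pushc.png

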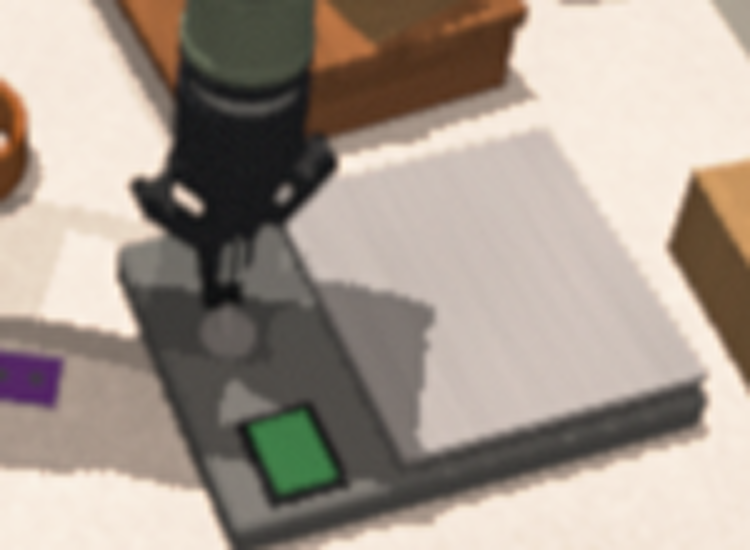

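The crop shows the finger at the toggle, with the lever hidden behind it at about (225,290). The threshold tripped near the expected stop, but the static force is low. I'll press a few mm more to be sure of the stop, hold, then release.

```bash
python3 - <<'E'
from h import *
a=np.radians(4.3);ey=np.array([-np.sin(a),np.cos(a),0]);tog=np.array([520.4,-167,0])
P=lambda y,z:tog+y*ey+np.array([0,0,z])
def rep():
    s=sensors.read_state();print(round(s["t"],2),((s["eef_pos"]-tog)@ey).round(2),(s["force"]@ey).round(1),s["force"].round(1))
for y in(14,16,18,20):
    h=ctrl.move_l(P(y,109),vel=20,threshold=12);ctrl.hold(.1);rep()
    if h or sensors.read_state()["force"]@ey<-14:break
ctrl.hold(1.1);rep()
c,p,d=snap("top","push2")
ctrl.move_l(P(-30,109),vel=120);ctrl.move_l(P(-30,170),vel=200);ctrl.hold(.3);rep()
c,q,d=snap("top","rel")
im=np.hstack([x[150:210,380:460] for x in(p,q)])
cv2.imwrite("pics/tog.png",cv2.resize(im,(800,300),interpolation=2)[:,:,::-1])
E
```

```text
7.58 12.73 -5.8 [ 2.  -5.6  0.9]
7.92 13.09 -11.2 [  2.8 -11.   -0.2]
8.28 13.51 -14.5 [  3.3 -14.3  -1.4]
9.38 13.5 -14.8 [  2.8 -14.7  -1.3]
10.73 -29.39 -1.0 [-0.2 -1.   0.2]
```

View pics/tog.png

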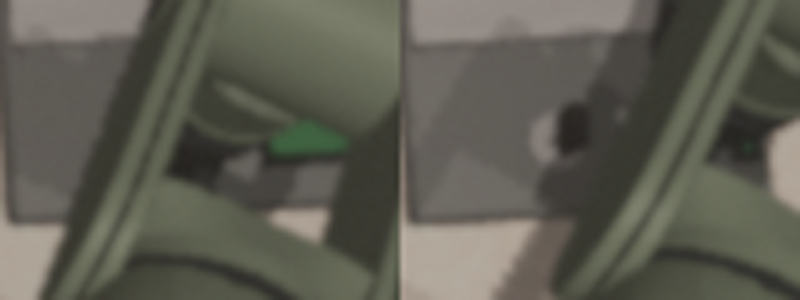

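Command rose 6 mm while the tip moved under 1 mm at about 14 N, so it was at the stop, held over a second. After release the toggle stands upright again (right half, about (572,130)). Now the slide.

```bash
python3 - <<'E'
from h import *
def rep(m):
    s=sensors.read_state();print(m,round(s["t"],2),s["eef_pos"].round(1),s["force"].round(1));return s
r=np.radians(8.1);n=np.array([np.cos(r),np.sin(r),0]);R=down(np.radians(13.5))
C=np.array([638,168,0.])
up=lambda p,z:np.r_[p[:2],z]
s=rep("0");ctrl.move_l(up(s["eef_pos"],230),vel=300)
ctrl.move_ptp(up(C,160),R);ctrl.move_l(up(C,118),vel=150)
h=ctrl.move_l(up(C,98),vel=20,threshold=5);s=rep(h)
z=s["eef_pos"][2]
ctrl.move_l(up(C,z-4),vel=20);s=rep("press")
if not -16<-abs(s["force"][2])<-6:
    F=abs(s["force"][2]);z2=z-4-(10-F)/2.5;ctrl.move_l(up(C,z2),vel=20);s=rep("press2")
else: z2=z-4
for k in(35,70,104):
    ctrl.move_l(up(C-k*n,z2),vel=60);rep(k)
P=C-104*n
ctrl.move_l(up(P,150),vel=120);ctrl.move_l(up(P-60*n,260),vel=250);ctrl.gripper_to(80);ctrl.hold(.2);rep("up")
snap("wrist","w1");c,p,d=snap("top","t1");snap("side","s1")
cv2.imwrite("pics/t1c.png",cv2.resize(np.load("s1.npz")["p"][130:250,290:450,::-1],(800,600),interpolation=2))
E
```

```text
0 10.78 [ 522.  -196.5  168.9] [-0.2  0.7 -0.2]
True 13.62 [638.3 168.1 108.1] [-0.4  1.   3.8]
press 13.93 [639.3 168.3 108.1] [-5.7 -1.  14.9]
35 14.66 [606.8 163.6 108.1] [ 0.9  0.1 10.6]
70 15.39 [572.4 158.6 108.1] [ 0.4 -0.6 11.5]
104 16.11 [539.  153.9 108. ] [ 1.5 -0.3 13.1]
up 18.23 [475.6 144.9 260.1] [ 0.5 -0.  -0.2]
```

View pics/w1.png

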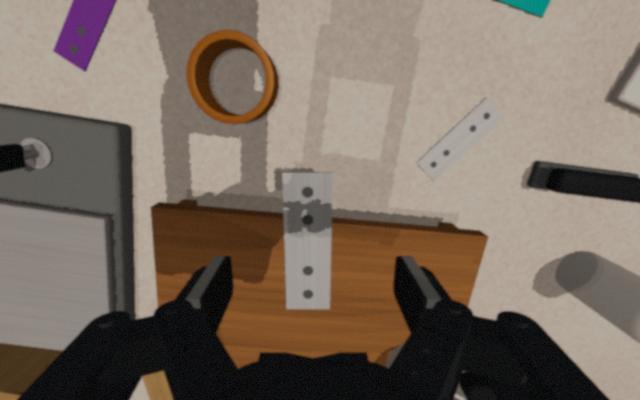

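Wrist view: the plate lies at cols 284–331, rows 172–309, straddling the riser's front edge (about row 212 at left to 230 at right). Measuring the overhang now.

```bash
python3 - <<'E'
from h import *
r=np.radians(8.1);n=np.array([np.cos(r),np.sin(r)])
f=np.load("w1.npz");c=cam("wrist",{"eef_rot":f["r"],"eef_pos":f["t"]})
def plate(p,c,box,nm):
    u0,v0,u1,v1=box;hsv=cv2.cvtColor(p,cv2.COLOR_RGB2HSV).astype(int);m=np.zeros(p.shape[:2],np.uint8)
    b=hsv[v0:v1,u0:u1];m[v0:v1,u0:u1]=((b[...,1]<35)&(b[...,2]>60))
    k,l,s,_=cv2.connectedComponentsWithStats(m);i=1+np.argmax(s[1:,4])
    ct=cv2.findContours((l==i).astype(np.uint8),0,1)[0][0][:,0,:]
    R=cv2.minAreaRect(onplane(c,ct,83)[:,:2].astype(np.float32));print(nm,R,s[i]);return R
plate(f["p"],c,(275,160,340,318),"wrist")
t=np.load("top0.npz")["p"];ct_=cam("top")
plate(np.load("t1.npz")["p"],ct_,(283,120,330,200),"top")
# edge from wrist depth: board-top points
W=cloud(c,f["d"]);
E=[]
for u in list(range(175,270,8))+list(range(345,470,8)):
    z=W[150:300,u,2];v=150+np.argmax(z>72);E.append(np.r_[onplane(c,[u,v],80)[0,:2]])
E=np.array(E);q=np.polyfit(E[:,1],E[:,0],1);print("edge x at y=150:",np.polyval(q,150),"yaw",np.degrees(np.arctan(-q[0])),"resid",np.std(E[:,0]-np.polyval(q,E[:,1])))
print("edge from top rect at y150:",509.9+(163.5-150)*np.tan(r))
print("board z",np.median(W[240:290,345:390,2]),"plate z",np.median(W[180:300,295:320,2]),np.median(W[178:200,288:300,2]),np.median(W[290:305,290:325,2]))
E
```

```text
wrist ((537.4153442382812, 153.23683166503906), (160.19247436523438, 51.22713851928711), 13.94267463684082) [ 281  171   52  138 6212]
top ((476.4519348144531, 140.1420135498047), (33.290557861328125, 49.89973449707031), 14.974508285522461) [300 182  17  15 141]
edge x at y=150: 505.89958033643336 yaw 8.624993775433506 resid 12.836723362079116
edge from top rect at y150: 511.8213345219897
board z 79.11258209857778 plate z 82.09814477156621 82.02462422387077 82.15771729786564
```

```bash
cat > edge.py <<'E'
from h import *
def edge(p,d,c):
    W=cloud(c,d);E=[]
    for u in list(range(175,270,5))+list(range(345,470,5)):
        z=W[150:300,u,2];g=np.where((z[:-3]>72)&(z[1:-2]>72)&(z[2:-1]>72))[0]
        if len(g):E.append(onplane(c,[u,150+g[0]-.5],80)[0,:2])
    E=np.array(E,np.float32);vx,vy,x0,y0=cv2.fitLine(E,cv2.DIST_HUBER,0,.01,.01).ravel()
    k=np.abs((E-[x0,y0])@[vy,-vx])<6;vx,vy,x0,y0=cv2.fitLine(E[k],cv2.DIST_L2,0,.01,.01).ravel()
    print("edge inl",k.sum(),len(E),"yaw",np.degrees(np.arctan(-vx/vy)),"x@y150",x0+vx/vy*(150-y0));return (vx/vy),x0-vx/vy*y0
if __name__=="__main__":
    f=np.load("w1.npz");c=cam("wrist",{"eef_rot":f["r"],"eef_pos":f["t"]});a,b=edge(f["p"],f["d"],c)
    C=np.array([537.4,153.2]);t=np.radians(13.9);F=C-80*np.array([np.cos(t),np.sin(t)])
    dd=lambda P:(P[0]-(a*P[1]+b))/np.hypot(1,a);print("centre behind",dd(C),"front",dd(F))
E
python3 edge.py
```

```text
edge inl 44 44 yaw 8.166766 x@y150 508.61972
centre behind 28.94299329167917 front -50.656831521663705
```

Overhang is about 51–54 mm, so I'll drag 9 mm more and look again.

```bash
python3 - <<'E'
from h import *
from edge import edge
def rep(m):
    s=sensors.read_state();print(m,round(s["t"],2),s["eef_pos"].round(1),s["force"].round(1));return s
r=np.radians(8.1);n=np.array([np.cos(r),np.sin(r),0])
t=np.radians(13.9);tx=np.array([np.cos(t),np.sin(t),0])
up=lambda p,z:np.r_[p[:2],z]
A=np.array([537.4,153.2,0])+18*tx
ctrl.gripper_to(0)
ctrl.move_l(up(A,140),vel=250);ctrl.move_l(up(A,113),vel=120)
h=ctrl.move_l(up(A,98),vel=20,threshold=5);z=rep(h)["eef_pos"][2]
ctrl.move_l(up(A,z-3.5),vel=20);rep("press")
B=A-9.5*n;ctrl.move_l(up(B,z-3.5),vel=30);rep("end")
ctrl.move_l(up(B,150),vel=120);ctrl.move_l(up(np.array([475,144,0]),260),vel=250);ctrl.gripper_to(80);ctrl.hold(.2);rep("up")
c,p,d=snap("wrist","w2")
hsv=cv2.cvtColor(p,cv2.COLOR_RGB2HSV).astype(int);m=np.zeros(p.shape[:2],np.uint8);b=hsv[140:318,270:345];m[140:318,270:345]=(b[...,1]<35)&(b[...,2]>60)
m=cv2.morphologyEx(m,cv2.MORPH_OPEN,np.ones((5,5)))
k,l,s,_=cv2.connectedComponentsWithStats(m);i=1+np.argmax(s[1:,4]);ct=cv2.findContours((l==i).astype(np.uint8),0,1)[0][0][:,0,:]
R=cv2.minAreaRect(onplane(c,ct,83)[:,:2].astype(np.float32));print(R,s[i])
a,b=edge(p,d,c);C=np.array(R[0]);t=np.radians(R[2]);F=C-80*np.array([np.cos(t),np.sin(t)])
dd=lambda P:(P[0]-(a*P[1]+b))/np.hypot(1,a);print("centre behind",dd(C),"front",F,dd(F))
W=cloud(c,d);q=W[l==i];print("tilt plane",np.linalg.lstsq(np.c_[q[:,:2]-C,np.ones(len(q))],q[:,2],rcond=None)[0])
E
```

```text
True 20.65 [555.6 157.6 108.1] [ 0.5 -0.1  3.7]
press 20.93 [556.1 157.7 108. ] [-5.1 -0.3 16.9]
end 21.39 [549.1 156.6 108. ] [1.2 0.4 9.9]
up 23.53 [475.  144.  260.1] [ 0.   0.2 -0.2]
((531.6055908203125, 151.50619506835938), (159.77870178222656, 50.97254180908203), 12.890480995178223) [ 283  166   52  139 6325]
edge inl 44 44 yaw 8.170892 x@y150 508.63614
centre behind 22.950329235939236 front [453.62172914 133.65914162] -56.77841350491615
tilt plane [-6.70141247e-02  1.69347622e-04  8.20178286e+01]
```

View pics/w2.png

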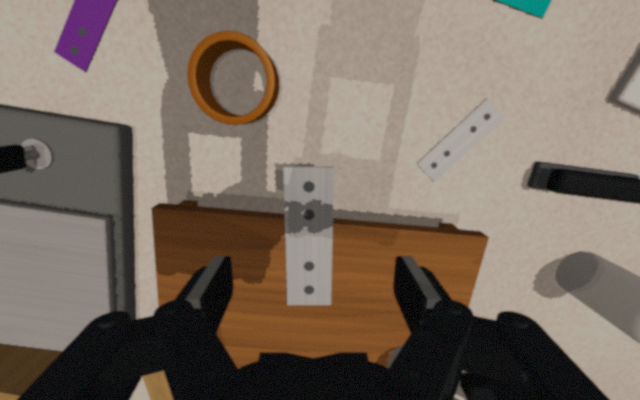

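The plate now overhangs about 57–60 mm and lies flat. The pan has no rim, so a deep pinch would put the fingertips on the pan before the plate. I'll pinch shallow, first touching the board beside the plate with the jaws at 62 mm to learn the tip height.

```bash
python3 - <<'E'
from h import *
def rep(m):
    s=sensors.read_state();print(m,round(s["t"],2),s["eef_pos"].round(1),s["force"].round(1),s["grip_width"].round(1));return s
f=np.load("w2.npz");c=cam("wrist",{"eef_rot":f["r"],"eef_pos":f["t"]});W=cloud(c,f["d"])
print("z front/mid/rear",[np.median(W[v:v+12,292:325,2]).round(1) for v in(170,235,285)])
C=np.array([531.6,151.5,0]);t=np.radians(13.2);tx=np.array([np.cos(t),np.sin(t),0]);R=down(t)
up=lambda p,z:np.r_[p[:2],z]
ctrl.gripper_to(62)
ctrl.move_l(up(C+4*tx,150),rot=R,vel=250);ctrl.move_l(up(C+4*tx,125),vel=120)
h=ctrl.move_l(up(C+4*tx,92),vel=20,threshold=4);zc=rep(h)["eef_pos"][2]
ctrl.move_l(up(C+4*tx,zc+25),vel=150)
G=C-52*tx
ctrl.move_l(up(G,zc+25),vel=200)
if not h: raise SystemExit("no touch")
h=ctrl.move_l(up(G,zc-.5),vel=50,threshold=8);rep(h)
ctrl.gripper_to(30,50);s=rep("grip")
snap("wrist","w3")
ctrl.move_l(up(G,zc+50),vel=60);rep("lift")
snap("wrist","w4");c,p,d=snap("side","s4")
cv2.imwrite("pics/s4c.png",cv2.resize(p[90:240,270:430,::-1],(640,600),interpolation=2))
open("zc","w").write(str(zc))
E
```

```text
z front/mid/rear [np.float64(82.0), np.float64(82.0), np.float64(82.2)]Traceback (most recent call last):
  File "<stdin>", line 10, in <module>
  File "<stdin>", line 3, in rep
AttributeError: 'float' object has no attribute 'round'
```

A print bug stopped the script right after the touch, so I'll continue from there.

```bash
python3 - <<'E'
from h import *
def rep(m):
    s=sensors.read_state();print(m,round(s["t"],2),s["eef_pos"].round(1),s["force"].round(1),round(float(s["grip_width"]),1));return s
C=np.array([531.6,151.5,0]);t=np.radians(13.2);tx=np.array([np.cos(t),np.sin(t),0])
up=lambda p,z:np.r_[p[:2],z]
s=rep("touch");zc=s["eef_pos"][2]
if not 98<zc<120 or s["force"][2]<1.5: raise SystemExit("no touch")
open("zc","w").write(str(zc))
ctrl.move_l(up(C+4*tx,zc+25),vel=150)
G=C-52*tx
ctrl.move_l(up(G,zc+25),vel=200)
h=ctrl.move_l(up(G,zc-.5),vel=50,threshold=8);rep(h)
ctrl.gripper_to(30,50);s=rep("grip")
if s["grip_width"]<40: raise SystemExit("missed")
ctrl.move_l(up(G,zc+50),vel=60);rep("lift")
snap("wrist","w4");c,p,d=snap("side","s4")
cv2.imwrite("pics/s4c.png",cv2.resize(p[90:240,270:430,::-1],(640,600),interpolation=2))
E
```

```text
touch 26.09 [535.4 152.4  99.5] [-1.5  0.5  4.3] 61.9
False 27.51 [480.9 139.6  98.8] [-0.9  0.2  0.3] 62.2
grip 27.78 [481.3 139.7  99.6] [-0.9 -0.   2. ] 47.5
lift 28.77 [480.6 139.6 149.1] [-0.4  0.  -1.4] 47.8
```

View pics/s4c.png

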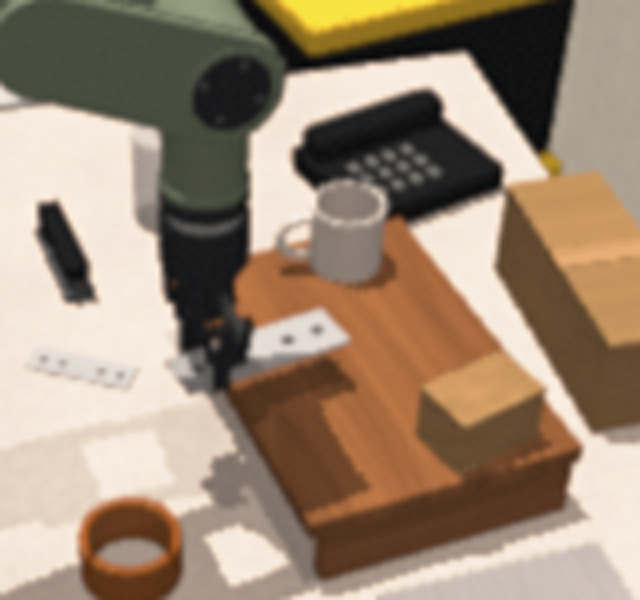

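The plate is lifted clear (its shadow falls on the board), roughly level in the jaws at about (260,345) in the crop. I'll check its tilt with the wrist camera's depth, then carry it over.

```bash
cat > tilt.py <<'E'
from h import *
def tilt(p,d,c,tcp,tx):
    W=cloud(c,d);hsv=cv2.cvtColor(p,cv2.COLOR_RGB2HSV).astype(int)
    rel=W[...,:2]-tcp[:2];a=rel@tx[:2];l=rel@np.array([-tx[1],tx[0]])
    m=(np.abs(l)<18)&(hsv[...,1]<40)&(hsv[...,2]>60)&(a>-32)&(a<140)&(np.abs(W[...,2]-tcp[2]+22)<40)
    A=np.c_[a[m],l[m],np.ones(m.sum())];z=W[m][:,2]
    if m.sum()<50: print("few",m.sum());return
    k=np.ones(len(z),bool)
    for _ in range(4):
        s=np.linalg.lstsq(A[k],z[k],rcond=None)[0];k=np.abs(z-A@s)<4
    print("slope along,lat, z@tcp rel",s[:2].round(3),(s[2]-tcp[2]).round(1),"n",k.sum(),len(z),"a range",np.percentile(a[m][k],[1,99]).round(0));return s
E
python3 - <<'E'
from tilt import *
f=np.load("w4.npz");c=cam("wrist",{"eef_rot":f["r"],"eef_pos":f["t"]});t=np.radians(13.2)
tilt(f["p"],f["d"],c,f["t"],np.array([np.cos(t),np.sin(t),0]))
E
```

```text
slope along,lat, z@tcp rel [-0.009  0.001] -17.9 n 9020 9020 a range [-27.  53.]
```

Level within 1%, and the front end is 28 mm from the grasp. Carrying to the pan.

```bash
python3 - <<'E'
from tilt import *
def rep(m):
    s=sensors.read_state();print(m,round(s["t"],2),s["eef_pos"].round(1),s["force"].round(1),round(float(s["grip_width"]),1));return s
t=np.radians(4.3);tx=np.array([np.cos(t),np.sin(t),0]);R=down(t)
T=np.array([681,-174.5,0])-52*tx
up=lambda p,z:np.r_[p[:2],z]
s=sensors.read_state()
ctrl.move_l(up(s["eef_pos"],215),vel=150)
ctrl.move_l(up(T,215),rot=R,vel=180)
ctrl.move_l(up(T,105),vel=120);ctrl.hold(.3);s=rep("hover")
c,p,d=snap("wrist","w5");tilt(p,d,c,s["eef_pos"],tx)
h=ctrl.move_l(up(T,71),vel=15,threshold=3);s=rep(h)
c,p,d=snap("wrist","w6");tilt(p,d,c,s["eef_pos"],tx)
c,p,d=snap("side","s6");cv2.imwrite("pics/s6c.png",cv2.resize(p[190:310,320:480,::-1],(800,600),interpolation=2))
E
```

```text
hover 32.92 [ 629.5 -178.6  105.7] [ 0.1  0.2 -0.3] 47.9
slope along,lat, z@tcp rel [-0.004 -0.   ] -18.0 n 9151 10784 a range [-27.  54.]
True 34.61 [ 629.1 -178.4   77.6] [0.3 0.5 4.4] 47.7
slope along,lat, z@tcp rel [-0.006  0.002] -17.9 n 9200 10055 a range [-27.  54.]
```

View pics/s6c.png

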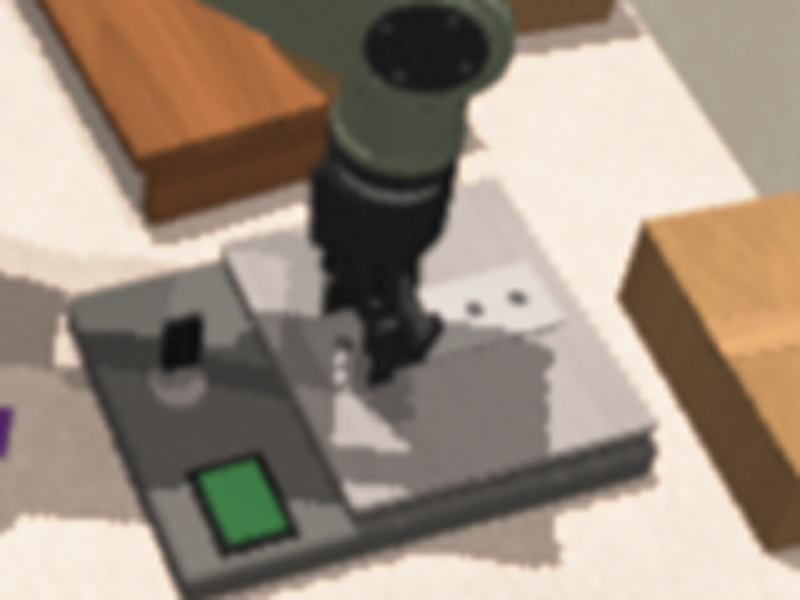

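The tips touch the pan with the plate level about 2 mm above it, centred; the toggle is upright at (183,345) in the crop. I'll tip the tool about 1° so the far end rests on the pan, then open gently.

```bash
python3 - <<'E'
from tilt import *
from scipy.spatial.transform import Rotation as Ro
def rep(m):
    s=sensors.read_state();print(m,round(s["t"],2),s["eef_pos"].round(1),s["force"].round(1),round(float(s["grip_width"]),1));return s
t=np.radians(4.3);tx=np.array([np.cos(t),np.sin(t),0]);ey=np.array([-tx[1],tx[0],0])
s=sensors.read_state();p0=s["eef_pos"];R2=Ro.from_rotvec(ey*np.radians(1.0)).as_matrix()@down(t)
ctrl.move_l(p0,rot=R2,vel=20);s=rep("tilted")
c,p,d=snap("wrist");tilt(p,d,c,s["eef_pos"],tx)
for w in(50,53,57,62): ctrl.gripper_to(w,20)
ctrl.hold(.2);s=rep("open");c,p,d=snap("wrist");tilt(p,d,c,s["eef_pos"],tx)
ctrl.gripper_to(75);q=s["eef_pos"]
ctrl.move_l(np.r_[q[:2],100],rot=down(t),vel=60)
ctrl.move_l(np.r_[(q-90*tx)[:2],270],vel=180);ctrl.hold(.3);s=rep("up")
c,p,d=snap("wrist","w7");m=cv2.cvtColor(p,cv2.COLOR_RGB2HSV)
W=cloud(c,d)
C=np.array([681,-174.5]);rel=W[...,:2]-C;a=rel@tx[:2];l=rel@ey[:2]
on=(abs(a)<95)&(abs(l)<100)
for nm,sel in(("plate core",(abs(l)<20)&(abs(a)<75)),("pan beside",on&(abs(l)>40))):print(nm,np.percentile(W[sel][:,2],[5,50,95]).round(1))
cv2.imwrite("pics/w7b.png",p[:,:,::-1])
E
```

```text
tilted 34.96 [ 629.6 -178.5   77.7] [ 0.6 -0.3  1.6] 47.6
slope along,lat, z@tcp rel [-0.019  0.   ] -17.9 n 9228 10047 a range [-27.  53.]
open 36.08 [ 629.2 -178.4   77.6] [ 0.6  0.5 -0.3] 61.9
slope along,lat, z@tcp rel [0.013 0.001] -20.9 n 9881 9882 a range [-31.  54.]
up 38.46 [ 539.3 -185.   269.2] [-0.5  1.   0.3] 75.2
plate core [56.1 57.2 58.3]
pan beside [53.  54.1 55.3]
```

View pics/w7.png

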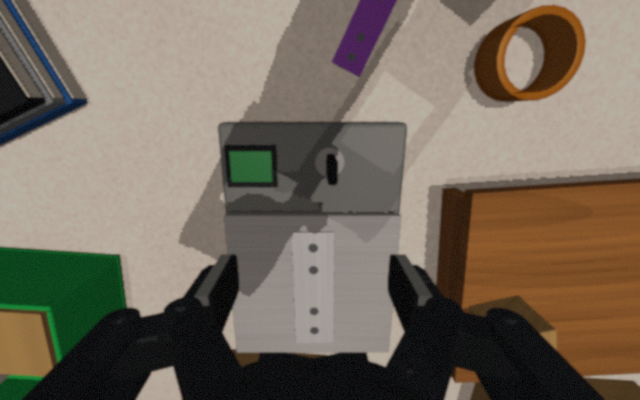

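The wrist view shows the plate at (313,288), flat in the middle of the pan (pan rows 214–352). Its top is 3 mm above the pan, so it lies flat; the toggle is upright at (332,168). One last check on the other objects, then hand in.

```bash
python3 - <<'E'
from h import *
g={n:optics.grab_frame(n)[0] for n in("top","side")}
for n,bx in(("side",{"mug":(335,130,372,165),"carton":(372,172,412,210),"bottle":(298,105,322,150),"stapler":(274,136,298,170),"tape":(283,208,322,245)}),):
    p0=np.load(n+"0.npz")["p"]
    for k,(u0,v0,u1,v1) in bx.items():
        d=np.abs(p0[v0:v1,u0:u1].astype(int)-g[n][v0:v1,u0:u1]).max(-1)
        sh=cv2.phaseCorrelate(*[np.float64(cv2.cvtColor(x[v0:v1,u0:u1].copy(),7)) for x in(p0,g[n])])
        print(k,"diff>60 frac",(d>60).mean().round(3),"shift px",np.round(sh[0],2))
ctrl.finish_job();print(sensors.read_state()["t"])
E
```

```text
mug diff>60 frac 0.433 shift px [0.65 0.4 ]
carton diff>60 frac 0.369 shift px [0.25 0.72]
bottle diff>60 frac 0.676 shift px [ -0.09 -15.89]
stapler diff>60 frac 0.11 shift px [0.36 0.05]
tape diff>60 frac 0.012 shift px [0.04 0.13]
the job is handed in; nothing more can be done
the job is handed in; nothing more can be done
```

The job is done and handed in about 38.5 s into the 64 s allowed.

- **Toggle:** I pushed it to its left stop. The lever gave under 1 mm as the force rose to about 14 N. I held it for over a second and let it go; it was upright in the later pictures.
- **Plate:** I slid it to about 57–60 mm of overhang, still lying flat, and pinched the overhanging end near the fingertips. I lowered it until the tips touched the pan, with the plate about 2 mm above it, and tipped the tool about 1° so the far end went down first. Then I opened the jaws gently.
- **Last checks on the plate:** its top is 3.1 mm above the pan, so it lies flat. It is about centred on the pan, and the arm was clear of everything.
- **Other objects:** my final comparison of side pictures was only partly conclusive.
  - **Tape and stapler:** the shift was under 0.4 px, and most of the picture matched.
  - **Mug and carton:** the measured shift was under 1 px, but 37–43% of their pixels had changed. I put that down to the arm or its shadow in view, and did not check it.
  - **Bottle:** the comparison failed, with 68% of pixels changed and a shift of -16 px. I believe the arm was in view, but I handed in without a picture to confirm it. The arm's planned path did not go near the bottle, and no unexpected force showed in the readings I printed.

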